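Set out a sale board of toy cars with a lorry on its plinth

TASK

Finish the sale display on the dark board: set the wooden plinth between the blue car and the purple car, stand the pink-and-white lorry on the middle of the plinth, park the green car directly behind the blue car and the orange car directly behind the purple car. Centre everything in its white outline and square to the board, every nose pointing the same way as the two parked cars. Leave the parked cars, the white car, the tape measure and the yellow screwdriver where they are.

Things in the scene. Friction and masses are not known exactly. Their poses are not given: they have to be found in the camera images.
- board: Dark grey board, 210 (x) x 230 (y) x 8 mm, fixed; origin: centre of its underside. x points roughly away from the robot; the parked cars' noses point along its -x (to 0.03 rad). White outlines (flat paint) mark five bays, long along x: front row at x = -52 mm, y = +80, -80 (90 x 50 mm) and the wide plinth bay, y = 0 (98 x 62 mm); back row at x = +52 mm, y = +80, -80 (90 x 50 mm).
- blue_car: Blue toy saloon, 69 x 29 x 21 mm, loose, parked in one of the two outer front bays (left or right varies), the purple car in the other. Not to be moved. Origin: centre of the underside, at wheel level; the nose is at -x (x points out of the tail), z up.
- purple_car: Purple toy hot rod with a rear wing, 66 x 31 x 19 mm, loose, parked in the other outer front bay. Not to be moved. Origin: centre of the underside, at wheel level; the nose is at -x (x points out of the tail), z up.
- plinth: Pale oak display plinth, 84 (x) x 48 (y) x 22 mm block with a grey felt inlay on top and a brass plate on each end (both ends alike), loose on the table. Origin: centre of its underside; flat top at z = 22 mm. Grip it across its 48 mm width (along y); it ends lengthwise in the wide front bay.
- lorry: Toy lorry with pink cab and white box body, 69 x 30 x 26 mm, loose on the table. Origin: centre of the underside, at wheel level; the nose is at -x (x points out of the tail), z up. Grip it across the body (along y).
- green_car: Green toy racing car with a rear wing, 67 x 30 x 19 mm, loose on the table. Origin: centre of the underside, at wheel level; the nose is at -x (x points out of the tail), z up. Grip it across the body (along y).
- orange_car: Orange toy saloon, 66 x 31 x 20 mm, loose on the table. Origin: centre of the underside, at wheel level; the nose is at -x (x points out of the tail), z up. Grip it across the body (along y).
- white_car: White toy saloon, 66 x 30 x 20 mm, a bystander on the table, not for this board. Origin: centre of the underside; x along its length.
- tape_measure: Yellow and black tape measure lying on its side, 76 x 64 x 31 mm, a bystander. Origin: centre of the underside.
- screwdriver: Screwdriver with a yellow handle, 185 (x) x 27 x 28 mm, a bystander lying on the table. Origin: middle of its length, at table level; x towards the tip.

How it is judged:
By the outcome, as a careful person would: the job done as asked, in the order asked, and still so for the second after the job is handed in, with the robot touching nothing.
It also fails if it takes over 93 s, if anything falls off the work surface, if the arm or the gripper's body presses on something with over 40 N, if the wrist force passes 120 N, or if a joint passes its speed limit or range.

ROBOT

A 6-joint arm with a two-finger parallel gripper is mounted at the origin on a cart in front of the work surface, level with it; the furniture and walls round the work are solid. World frame = base frame: x ahead of the robot, y to its left, z up, the work surface at z = 0. Lengths are in m, angles in rad, forces in N, time in s.
With the tool pointing down it reaches from about 0.35 to 0.85 m from the base axis. Payload 8.1 kg.
Tool frame: the origin (TCP) lies at the very end of the fingers, on their centre line; the grasp point (between the pads) lies 19 mm behind it; z points along the fingers, y is the line along which they close (so a half turn about z gives the same grasp; the last joint's range is limited). The gripper opens to 93 mm and grips with 3 to 60 N. Pads are 15 mm wide; open, the fingers measure 128 mm over their backs; the gripper's body (75 mm by 188 mm) begins 65 mm behind the grasp point.
Start: joints at [-1.419, 0.13, 1.488, -0, 1.523, -0.085], TCP at [0.141, -0.583, 0.219] pointing down, gripper open.
Joint ranges: [-2.96, 2.96], [-0.89, 2.26], [0.02, 2.5], [-1.34, 4.48], [0, 2.73], [-2.66, 2.66]. Speed limits (rad/s): [2.39, 2.39, 2.79, 3.14, 3.14, 3.14].

INTERFACE

Orientations are given as a rotation vector (axis times angle).
In Python, from plant import read_state, eyes, workorder gives the robot as it stands. The module is installed in compiled form; this text tells all that it offers.
- The arm moves only by the tool play_rows, never from a script. Its argument "targets" is one flat list of numbers, 4 for each row, row after row: the shift along the tool's x, y, z in cm, then the turn about the tool's z in degrees. In form: [dx, dy, dz, roll, dx, dy, dz, roll, ...]. A call has 1 to 8 rows; each row is the pose to reach, as a shift and turn from the pose commanded when the call began, along the tool's axes at that moment; what a row does not reach only later rows make up. A row lasts 1/12 s, in which the tool goes at most 41.7 mm and 7.16 degrees, less where a joint would pass 70% of its speed; a pose out of reach is approached as far as the arm can. A call with a gripper value outside its range is refused whole. "grip" is the finger opening in cm, from 0 to 9.3, set as the call begins (left out, the last holds). The fingers move at their own pace and stop on an object; "grip_force" is the grip in N (left out, the last holds). Time passes only in rows, so rows that repeat a pose let the fingers close. It gives the time, the measured TCP pose, the force, the opening and the grip force at its end, in the units of the state.
- read_state(): the state, without advancing time (a new reading comes with each control period).
- eyes.read_camera(name): name is "scene" or "top"; returns a dict with "image" (420x560x3 uint8, red, green, blue), "vfov" (degrees; the focal length in pixels is half the picture's height over the tangent of half this angle, whatever the lens; pixels are square), "cx", "cy" (the principal point, pixels), "cam_to_world" (4x4, takes a point from camera to world coordinates). Camera axes: x right, y up, looking along -z (the intrinsics and any distortion apply to the point x, -y, -z); pixel columns grow to the right and rows downward; lengths in m; the calibration is good to about 2 mm. A picture is of the moment at which its call begins. There is no depth.
- workorder.close_job(): hands the job in; it is judged then, once.
The state is a dict: "t": time; "q": joint angles; "dq": joint speeds; "joint_torque": joint torques, N m; "tool_pos": TCP position; "orientation": TCP orientation; "force": force on the tool from outside, world axes, zero at the start; "wrist_torque": the same for the moment, N m; "opening": finger opening in m; "gripper_force": force on a finger pad.
Only numpy, scipy, OpenCV 4.12 (cv2) and the standard library are available. Lean on these libraries where they do the work, as an engineer would, in place of code of your own. Each camera call takes 0.05 s, during which the arm holds its last target. There are 200 camera calls.

## Working session

There is one attempt and no reset: what is moved stays moved. The work goes in short steps, Python scripts to look and compute and a tool call to move; the robot and the scene stay as the last step left them, time stands still between calls to the robot, and variables do not carry over. Pictures are saved under pics/ and viewed, at most 14 in all, crops included, and the job is handed in when it is done.

Besides the shell and the picture viewer there is one more tool, called as a command line: name --argument value ..., lists and objects as JSON in quotes. play_rows: Moves the arm, as the interface text tells. Its arguments: {"type":"object","properties":{"targets":{"type":"array"},"grip":{"type":"number"},"grip_force":{"type":"number"}},"required":["targets"]}

```bash
mkdir -p pics
python3 - <<'E'
from plant import read_state, eyes
import cv2,numpy as np,json
for n in("scene","top"):
    d=eyes.read_camera(n);cv2.imwrite(f"pics/{n}0.png",cv2.resize(d["image"][:,:,::-1],(784,588),interpolation=cv2.INTER_CUBIC))
    np.save(f"{n}0.npy",d["image"])
    print(n,{k:(v.tolist() if hasattr(v,'tolist') else v) for k,v in d.items() if k!="image"})
print(read_state())
E
```

```text
scene {'vfov': 43.59701105617544, 'cx': 278.7111357369965, 'cy': 198.53824483174967, 'cam_to_world': [[-0.7215454714467282, 0.43274603936154926, -0.5404655382645698, -0.3282047217753295], [-0.6920073706075124, -0.4759072013365491, 0.5428057983670499, 0.814829937542692], [-0.022314382348518475, 0.7656652017252096, 0.6428521347926741, 1.01712120664493], [0.0, 0.0, 0.0, 1.0]]}
top {'vfov': 52.419552994573195, 'cx': 282.7048519253189, 'cy': 209.2326794998343, 'cam_to_world': [[0.007124269577540756, 0.9940012819693597, -0.1091361362072882, 0.36028489485470777], [-0.9999106126497751, 0.00831611204472568, 0.010469431255354072, 0.009854430451544192], [0.011314216426140281, 0.10905179376667216, 0.9939716770526881, 1.494737146911685], [0.0, 0.0, 0.0, 1.0]]}
{'t': 0.1, 'q': array([-1.41940972e+00,  1.31094471e-01,  1.48915611e+00,  3.78110724e-05,
        1.52302881e+00, -8.54187935e-02]), 'dq': array([ 0.00116412, -0.00110173, -0.00174604, -0.00072925, -0.00117148,
       -0.00089751]), 'joint_torque': array([ 1.81809087e-04, -5.61342216e+01, -4.93097806e+01,  7.68600265e-02,
        2.91713630e-02, -4.90046659e-05]), 'tool_pos': array([ 0.14070525, -0.58273526,  0.21769493]), 'orientation': array([-3.11792216e+00, -3.70902377e-01,  2.80691766e-05]), 'force': array([-0.29563608, -0.74547117, -0.50188628]), 'wrist_torque': array([ 0.01988684,  0.01830013, -0.00392759]), 'gripper_force': 0.0, 'opening': 0.09293299251449434}
```

View pics/top0.png

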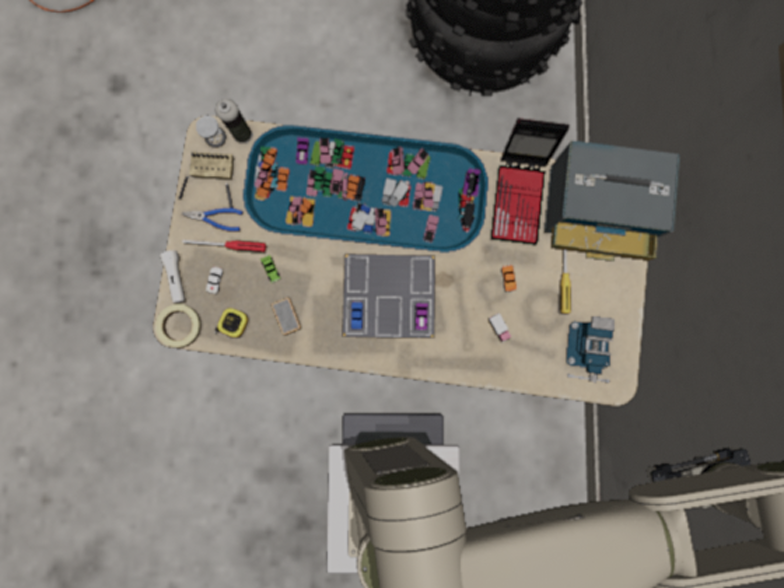

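View pics/scene0.png

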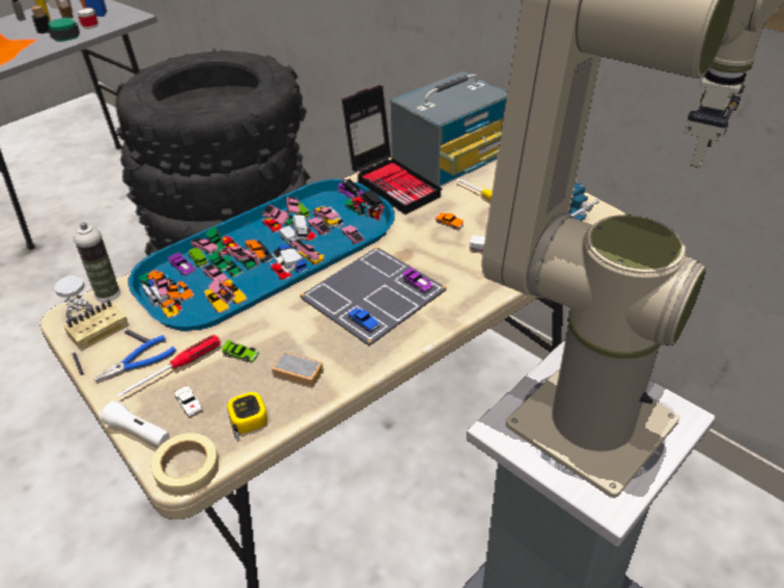

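The top view shows the board at about (388,295), with blue at (356,315) and purple at (421,316). The plinth is at (287,316), green at (270,268), orange at (509,278) and the lorry at (500,326), its pink cab toward the lower right.

```bash
cat > h.py <<'E'
import cv2,numpy as np
from plant import read_state, eyes
class Cam:
    def __init__(s,n):
        d=eyes.read_camera(n);s.n=n;s.im=d["image"];s.f=210/np.tan(np.radians(d["vfov"]/2));s.c=(d["cx"],d["cy"]);s.T=np.array(d["cam_to_world"])
    def ray(s,uv):
        uv=np.atleast_2d(uv).astype(float);r=np.c_[(uv[:,0]-s.c[0])/s.f,-(uv[:,1]-s.c[1])/s.f,-np.ones(len(uv))]
        return r@s.T[:3,:3].T
    def plane(s,uv,z):
        r=s.ray(uv);o=s.T[:3,3];return (o+r*((z-o[2])/r[:,2])[:,None])[:,:2]
    def pix(s,P):
        p=(np.atleast_2d(P)-s.T[:3,3])@s.T[:3,:3];return np.c_[s.c[0]-s.f*p[:,0]/p[:,2],s.c[1]+s.f*p[:,1]/p[:,2]]
    def crop(s,x,y,z,hw,k=6):
        u,v=s.pix([x,y,z])[0];u0,v0=int(u-hw),int(v-hw);u0=max(u0,0);v0=max(v0,0)
        c=s.im[v0:v0+2*hw,u0:u0+2*hw]
        return cv2.resize(c,None,fx=k,fy=k,interpolation=cv2.INTER_CUBIC),u0,v0,k
    def blob(s,fn,x,y,z,hw=20):
        """mask fn(hsv) in a crop round the guess -> centroid, yaw, rect size in plane z"""
        c,u0,v0,k=s.crop(x,y,z,hw);m=fn(cv2.cvtColor(c,cv2.COLOR_RGB2HSV).astype(int)).astype(np.uint8)
        m=cv2.morphologyEx(m,cv2.MORPH_CLOSE,np.ones((13,13)))
        cs,_=cv2.findContours(m,cv2.RETR_EXTERNAL,cv2.CHAIN_APPROX_NONE)
        if not cs:return None
        q=max(cs,key=cv2.contourArea)[:,0]
        P=s.plane((q+.5)/k-.5+[u0,v0],z)
        mm=cv2.moments((P*1e4).astype(np.float32)[:,None]);cen=np.array([mm["m10"],mm["m01"]])/mm["m00"]/1e4
        r=cv2.minAreaRect((P*1e3).astype(np.float32));b=cv2.boxPoints(r)
        e=b[1]-b[0];e2=b[2]-b[1];L=e if np.hypot(*e)>np.hypot(*e2) else e2
        yaw_r=np.degrees(np.arctan2(L[1],L[0]))%180
        yaw=np.degrees(.5*np.arctan2(2*mm["mu11"],mm["mu20"]-mm["mu02"]))%180
        return np.round(cen*1e3,1),"rectc",np.round(r[0],1),"yaw",round(yaw,1),round(yaw_r,1),"size",np.round(sorted(r[1]),0)
def hue(a,b,s=100,v=60):return lambda h:(h[...,0]>=a)&(h[...,0]<=b)&(h[...,1]>s)&(h[...,2]>v)
F=dict(blue=hue(100,122,110,40),purple=hue(130,165,90,40),green=hue(35,75,110,40),orange=hue(3,17,190,110),
  plinth=hue(0,20,80,60))
E
cat > a.py <<'E'
from h import *
t=Cam("top");s=Cam("scene")
g=dict(plinth=(287,316,.011),green=(270,268,.009),orange=(509,278,.01),blue=(356,315,.01),purple=(421,316,.01),lorry=(500,326,.013),board=(388,295,.008))
for n,(u,v,z) in g.items():
    p=t.plane([u/1.4,v/1.4],z)[0];print(n,np.round(p,3))
    if n in F:
        print("  top",t.blob(F[n],*p,z,16));print("  scn",s.blob(F[n],*p,z,26))
L=[]
for n in g:
    u,v,z=g[n];p=t.plane([u/1.4,v/1.4],z)[0]
    for c,hw in((t,16 if n!="board" else 38),(s,26 if n!="board" else 60)):
        L.append(cv2.resize(c.crop(*p,z,hw)[0],(196,196)))
L+= [L[0]*0]*2
cv2.imwrite("pics/crops.png",np.vstack([np.hstack(L[i*4:i*4+4]) for i in range(3)])[...,::-1])
b,*_=t.crop(*t.plane([388/1.4,295/1.4],.008)[0],.008,38,8);c,*_=s.crop(*t.plane([500/1.4,326/1.4],.01)[0],.013,40,7)
E
python3 a.py
```

```text
plinth [0.463 0.264]
  top (array([451.4, 248. ]), 'rectc', array([461.5, 247.5]), 'yaw', np.float64(3.1), np.float32(175.1), 'size', array([37., 89.]))
  scn (array([453.2, 280.5]), 'rectc', array([465.6, 271.4]), 'yaw', np.float64(31.9), np.float32(22.1), 'size', array([65., 95.]))
green [0.584 0.31 ]
  top (array([584.6, 311. ]), 'rectc', array([584., 311.]), 'yaw', np.float64(25.6), np.float32(24.9), 'size', array([24., 61.]))
  scn (array([587.6, 316.7]), 'rectc', array([584.8, 316.8]), 'yaw', np.float64(15.9), np.float32(14.9), 'size', array([34., 79.]))
orange [ 0.563 -0.29 ]
  top (array([nan, nan]), 'rectc', array([ 559.9, -297.4]), 'yaw', np.float64(0.0), np.float32(90.5), 'size', array([0., 1.]))
  scn (array([ 565. , -283.7]), 'rectc', array([ 564.4, -285.8]), 'yaw', np.float64(3.6), np.float32(8.4), 'size', array([42., 63.]))
blue [0.467 0.093]
  top (array([467. ,  92.2]), 'rectc', array([467. ,  92.1]), 'yaw', np.float64(179.6), np.float32(0.0), 'size', array([27., 65.]))
  scn (array([473.4,  91.1]), 'rectc', array([472.7,  89.8]), 'yaw', np.float64(174.8), np.float32(179.3), 'size', array([37., 70.]))
purple [ 0.466 -0.069]
  top (array([466.4, -68.8]), 'rectc', array([466.6, -68.3]), 'yaw', np.float64(178.1), np.float32(178.3), 'size', array([29., 65.]))
  scn (array([474.9, -70.7]), 'rectc', array([474.2, -70.2]), 'yaw', np.float64(169.2), np.float32(174.5), 'size', array([39., 81.]))
lorry [ 0.442 -0.265]
board [0.518 0.014]h.py:25: RuntimeWarning: invalid value encountered in divide
  mm=cv2.moments((P*1e4).astype(np.float32)[:,None]);cen=np.array([mm["m10"],mm["m01"]])/mm["m00"]/1e4
```

View pics/crops.png

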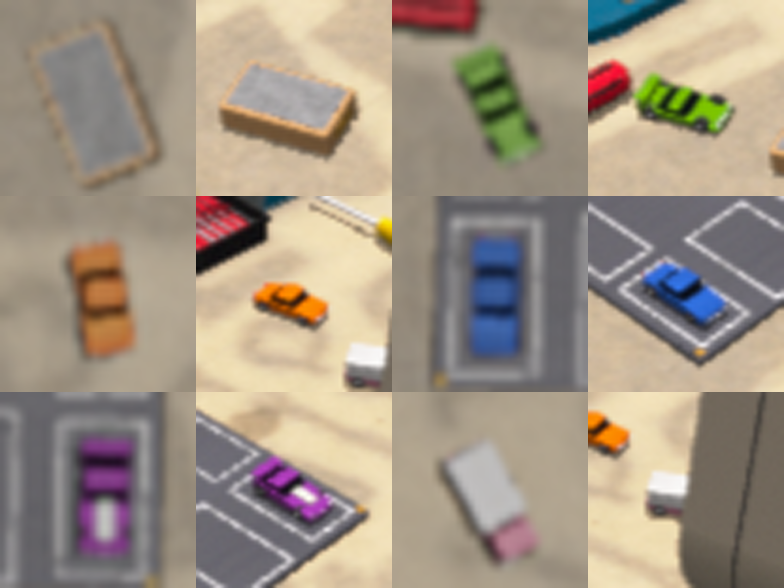

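Crops: green's wing is at the far end, orange's and blue's long hoods face the robot, and the lorry's cab is at the lower right. So every nose already points roughly toward the robot. Next I'll measure the bay outlines, felt, lorry and orange.

```bash
cat >> h.py <<'E'
F["orange"]=hue(3,17,125,70)
F["felt"]=lambda h:(h[...,2]>80)&((h[...,1]<28)|((h[...,0]>60)&(h[...,0]<150)))
F["lorry"]=lambda h:((h[...,2]>155)&(h[...,1]<25))|((h[...,0]>150)&(h[...,1]>45))
def bays(c,B0=(.518,.014),thr=120,hw=None):
    """outer outlines of the bays in plane z=8 mm -> list of centre mm, yaw, size"""
    hw=hw or (38 if c.n=="top" else 60)
    k=6;im,u0,v0,k=c.crop(*B0,.008,hw,k);h=cv2.cvtColor(im,cv2.COLOR_RGB2HSV).astype(int)
    m=((h[...,2]>thr)&(h[...,1]<45)).astype(np.uint8);m=cv2.morphologyEx(m,cv2.MORPH_CLOSE,np.ones((5,5)))
    cs,_=cv2.findContours(m,cv2.RETR_CCOMP,cv2.CHAIN_APPROX_NONE);out=[]
    for q in cs:
        P=c.plane((q[:,0]+.5)/k-.5+[u0,v0],.008)*1e3;r=cv2.minAreaRect(P.astype(np.float32));sz=sorted(r[1])
        if 38<sz[0]<75 and 78<sz[1]<112:
            b=cv2.boxPoints(r);e=max(b[1]-b[0],b[2]-b[1],key=lambda e:np.hypot(*e));out.append((np.round(r[0],1),round(float((np.degrees(np.arctan2(e[1],e[0]))+90)%180-90),1),np.round(sz,0)))
    return out,m
E
python3 - <<'E'
from h import *
t=Cam("top");s=Cam("scene")
for c,th in((t,112),(s,150)):
    o,m=bays(c,thr=th);print(c.n,*o,sep="\n ");cv2.imwrite(f"pics/m_{c.n}.png",m*255)
print(t.blob(F["felt"],.463,.264,.022,15),s.blob(F["felt"],.463,.264,.022,24))
print(t.blob(F["orange"],.563,-.29,.011,15));print(t.blob(F["lorry"],.442,-.265,.016,15))
E
python3 -c "
import cv2,numpy as np
a=cv2.imread('pics/m_top.png');b=cv2.imread('pics/m_scene.png');cv2.imwrite('pics/m.png',np.hstack([cv2.resize(a,(400,400)),cv2.resize(b,(400,400))]))"
```

```text
top
 (array([465.2, -67.1]), -1.4, array([40., 80.]))
 (array([467.1,  94. ]), 0.7, array([42., 78.]))
 (array([467.2,  12.6]), -1.8, array([51., 88.]))
 (array([568.7, -68.2]), 0.7, array([39., 79.]))
 (array([572.9,  92.4]), -2.5, array([41., 84.]))
 (array([638. ,  79.1]), -83.1, array([ 41., 105.]))
scene
 (array([264.5,  79.3]), 82.9, array([48., 98.]))
 (array([467.9,  97.3]), -1.2, array([55., 95.]))
 (array([467.2,  17.4]), -0.3, array([ 67., 102.]))
 (array([467.5,  17.2]), -1.1, array([57., 93.]))
 (array([466.4, -62.2]), 0.4, array([54., 95.]))
 (array([572.4,  96.3]), -1.0, array([45., 84.]))
 (array([570.3, -64.3]), 0.4, array([46., 86.]))
(array([464.2, 266.9]), 'rectc', array([464.1, 267. ]), 'yaw', np.float64(22.7), np.float32(23.0), 'size', array([37., 72.])) (array([465.2, 271.2]), 'rectc', array([465.2, 271. ]), 'yaw', np.float64(22.5), np.float32(22.6), 'size', array([37., 73.]))
(array([ 563.8, -288.6]), 'rectc', array([ 563.7, -288.5]), 'yaw', np.float64(7.9), np.float32(9.1), 'size', array([28., 62.]))
(array([ 441.1, -265. ]), 'rectc', array([ 440.8, -265.6]), 'yaw', np.float64(25.3), np.float32(25.9), 'size', array([30., 67.]))
```

View pics/m.png

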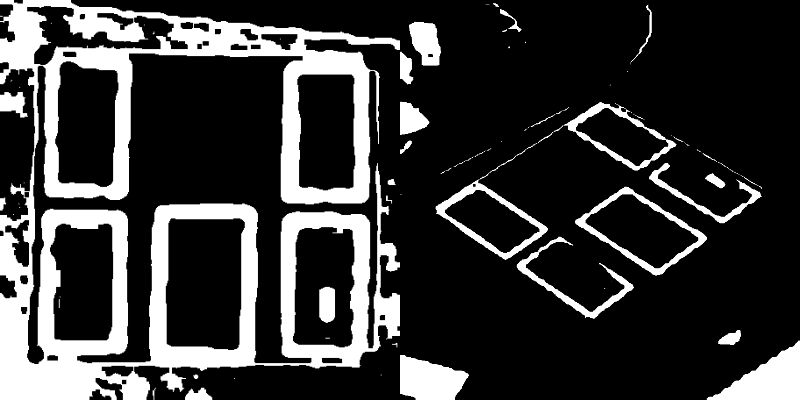

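The mask shows all five outlines. The two cameras disagree by a constant (1, 4) mm, for the board and the plinth alike, so I'll calibrate against the tool once something is in hand. Board yaw is about -0.8°. Moving now.

```bash
cat >> h.py <<'E'
from scipy.spatial.transform import Rotation as Rt
def go(*wps):
    """waypoints x,y,z[mm],yaw[deg] -> shifts for play_rows from the present pose"""
    s=read_state();p=s["tool_pos"];R=Rt.from_rotvec(s["orientation"]).as_matrix();yaw=np.degrees(np.arctan2(R[1,0],R[0,0]))
    print("t",round(s["t"],2),"at",np.round(p*1e3,1),"yaw",round(yaw,2),"open",round(s["opening"]*1e3,1),"F",np.round(s["force"],1),"tilt z",np.round(R[:,2],3))
    for w in wps:print(" ",w,"->",np.round(R.T@(np.array(w[:3])/1e3-p)*100,2),round(yaw-w[3],2))
E
python3 -c "
from h import *
go((400,-300,200,22.7),(464.7,269,120,22.7))"
```

```text
t 0.3 at [ 140.7 -583.1  218.2] yaw 13.57 open 92.8 F [-0.5  0.  -0.4] tilt z [-0.     0.001 -1.   ]
  (400, -300, 200, 22.7) -> [ 31.84 -21.43   1.84] -9.13
  (464.7, 269, 120, 22.7) -> [ 51.48 -75.22   9.88] -9.13
```

play_rows --targets '[31.8,-21.4,1.8,-9.1,31.8,-21.4,1.8,-9.1,31.8,-21.4,1.8,-9.1,31.8,-21.4,1.8,-9.1,31.8,-21.4,1.8,-9.1,31.8,-21.4,1.8,-9.1,31.8,-21.4,1.8,-9.1,31.8,-21.4,1.8,-9.1]' --grip 8.5

```text
t: 0.97
tool_pos: [0.3667, -0.3361, 0.2031]
orientation: [3.08, 0.617, 0.0]
force: [0.4, -1.0, 0.9]
opening: 0.0853
gripper_force: 0.0
```

```bash
python3 -c "
from h import *
go((464.7,269,120,22.7))"
```

```text
t 0.97 at [ 366.7 -336.1  203.1] yaw 22.65 open 85.3 F [ 0.4 -1.   0.9] tilt z [ 0. -0. -1.]
  (464.7, 269, 120, 22.7) -> [ 32.35 -52.07   8.29] -0.05
```

play_rows --targets '[31.0,-50.0,8.0,0,31.0,-50.0,8.0,0,31.0,-50.0,8.0,0,31.0,-50.0,8.0,0,31.0,-50.0,8.0,0,31.0,-50.0,8.0,0,31.0,-50.0,8.0,0,31.0,-50.0,8.0,0]'

```text
t: 1.63
tool_pos: [0.4181, -0.0097, 0.1582]
orientation: [3.08, 0.617, 0.002]
force: [1.3, -0.2, -0.8]
opening: 0.0848
gripper_force: 0.0
```

```bash
python3 -c "
from h import *
go((464.7,269,120,22.7))"
```

```text
t 1.63 at [418.1  -9.7 158.2] yaw 22.65 open 84.8 F [ 1.3 -0.2 -0.8] tilt z [ 0.001 -0.    -1.   ]
  (464.7, 269, 120, 22.7) -> [ 15.04 -23.93   3.82] -0.05
```

play_rows --targets '[13.2,-21.0,3.4,0,13.2,-21.0,3.4,0,13.2,-21.0,3.4,0,13.2,-21.0,3.4,0,13.2,-21.0,3.4,0,13.2,-21.0,3.4,0,13.2,-21.0,3.4,0,13.2,-21.0,3.4,0]'

```text
t: 2.3
tool_pos: [0.4581, 0.2348, 0.1231]
orientation: [3.079, 0.623, -0.003]
force: [0.4, -0.6, -0.1]
opening: 0.0849
gripper_force: 0.0
```

```bash
cat >> h.py <<'E'
def save(n,*cr):
    """cr: (cam,x,y,z,hw) crops side by side"""
    L=[cv2.resize(c.crop(x,y,z,hw)[0],(390,390),interpolation=cv2.INTER_CUBIC) for c,x,y,z,hw in cr]
    cv2.imwrite(f"pics/{n}.png",np.hstack(L)[...,::-1])
E
python3 -c "
from h import *
go((464.7,269,120,22.7))
go((464.7,269,40,22.7),(464.7,269,4,22.7))
t=Cam('top');s=Cam('scene')
save('lorry1',(s,.441,-.265,.01,30),(s,.564,-.288,.01,30))
print(s.blob(F['lorry'],.442,-.262,.013,26),s.blob(hue(3,17,190,110),.564,-.287,.011,24))"
```

```text
t 2.3 at [458.1 234.8 123.1] yaw 22.9 open 84.9 F [ 0.4 -0.6 -0.1] tilt z [-0.002 -0.001 -1.   ]
  (464.7, 269, 120, 22.7) -> [ 1.94 -2.89  0.31] 0.2
t 2.3 at [458.1 234.8 123.1] yaw 22.9 open 84.9 F [ 0.4 -0.6 -0.1] tilt z [-0.002 -0.001 -1.   ]
  (464.7, 269, 40, 22.7) -> [ 1.95 -2.89  8.31] 0.2
  (464.7, 269, 4, 22.7) -> [ 1.96 -2.89 11.91] 0.2
(array([ 441.7, -265.7]), 'rectc', array([ 442.5, -261.5]), 'yaw', np.float64(2.0), np.float32(28.2), 'size', array([54., 69.])) (array([ 564.2, -282.6]), 'rectc', array([ 563.6, -284.7]), 'yaw', np.float64(3.6), np.float32(8.2), 'size', array([42., 63.]))
```

View pics/lorry1.png

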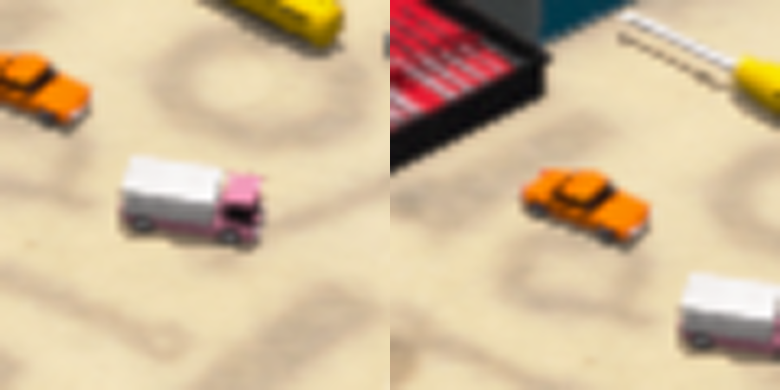

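The lorry's pink cab is at the right (toward the robot). Orange has its headlights at the right and red tail lights at the left. Both noses face the robot.

play_rows --targets '[1.9,-2.9,4.0,0.2,1.9,-2.9,8.3,0.2,1.9,-2.9,8.3,0.2,1.9,-2.9,8.3,0.2,1.9,-2.9,8.3,0.2]'

```text
t: 2.82
tool_pos: [0.4653, 0.2657, 0.0416]
orientation: [3.081, 0.61, -0.002]
force: [1.2, -0.4, 0.8]
opening: 0.0847
gripper_force: 0.0
```

```bash
python3 -c "
from h import *
go((464.7,269,40,22.7),(464.7,269,5,22.7))
t=Cam('top');s=Cam('scene')
save('pl1',(t,.465,.268,.02,20),(s,.465,.268,.03,40))"
```

```text
t 2.82 at [465.3 265.7  41.6] yaw 22.39 open 84.7 F [ 1.2 -0.4  0.8] tilt z [-0.001 -0.001 -1.   ]
  (464.7, 269, 40, 22.7) -> [ 0.07 -0.33  0.16] -0.31
  (464.7, 269, 5, 22.7) -> [ 0.07 -0.33  3.66] -0.31
```

View pics/pl1.png

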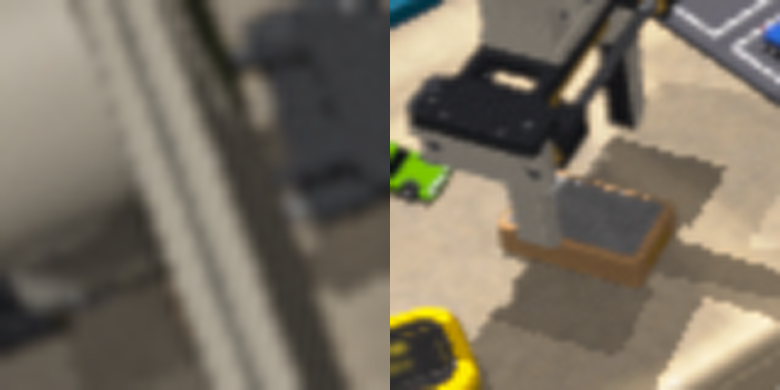

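The scene view shows the fingers straddling the plinth, near one at (535,200). The top camera is blocked by the arm. Descend and grip.

play_rows --targets '[0,-0.3,2.0,-0.3,0,-0.3,3.6,-0.3,0,-0.3,3.6,-0.3,0,-0.3,3.6,-0.3,0,-0.3,3.6,-0.3]'

```text
t: 3.33
tool_pos: [0.4656, 0.2701, 0.0072]
orientation: [-3.079, -0.619, -0.004]
force: [0.0, -0.5, 0.1]
opening: 0.0853
gripper_force: 0.0
```

play_rows --targets '[0,0,0,0,0,0,0,0,0,0,0,0,0,0,0,0,0,0,0,0,0,0,0,0]' --grip 4.0 --grip_force 25

```text
t: 3.83
tool_pos: [0.4642, 0.2699, 0.0052]
orientation: [-3.08, -0.62, -0.0]
force: [0.9, 0.4, -0.2]
opening: 0.0496
gripper_force: 0.0
```

```bash
python3 -c "
from h import *
go((464.7,269,120,22.7),(467,15,100,-.8))
s=Cam('scene');print(s.blob(F['felt'],.463,.264,.022,24))"
```

```text
t 3.83 at [464.2 269.9   5.2] yaw 22.77 open 49.6 F [ 0.9  0.4 -0.2] tilt z [ 0.  0. -1.]
  (464.7, 269, 120, 22.7) -> [ 1.000e-02  1.000e-01 -1.148e+01] 0.07
  (467, 15, 100, -0.8) -> [-9.61 23.61 -9.48] 23.57
(array([449.9, 265.6]), 'rectc', array([456.1, 268. ]), 'yaw', np.float64(34.8), np.float32(23.6), 'size', array([38., 53.]))
```

play_rows --targets '[0,0,0,0,0,0,0,0,0,0,0,0,0,0,-1.0,0,0,0,-3.0,0,0,0,-6.0,0,0,0,-9.0,0,0,0,-9.0,0]'

```text
t: 4.55
tool_pos: [0.468, 0.2717, 0.1025]
orientation: [-3.077, -0.62, -0.015]
force: [1.6, 0.4, 1.1]
opening: 0.0475
gripper_force: 25.0
```

```bash
python3 -c "
from h import *
go((467,15,90,-.8))
s=Cam('scene');save('pl2',(s,.465,.268,.08,40))"
```

```text
t 4.55 at [468.  271.7 102.5] yaw 22.77 open 47.5 F [1.6 0.4 1.1] tilt z [ 0.009  0.004 -1.   ]
  (467, 15, 90, -0.8) -> [-10.04  23.63   1.14] 23.57
```

play_rows --targets '[-2.0,4.0,0,6,-4,8,0.5,12,-5,12,1,18,-7,16,1.5,23.6,-8.5,20,2,23.6,-10,23.6,2,23.6,-10,23.6,2,23.6,-10,23.6,2,23.6]'

```text
t: 5.27
tool_pos: [0.4625, 0.011, 0.0743]
orientation: [3.141, -0.03, -0.002]
force: [0.2, 0.2, -1.0]
opening: 0.0477
gripper_force: 25.0
```

```bash
python3 -c "
from h import *
go((467,15,90,-.8))
s=Cam('scene');t=Cam('top')
print(s.blob(F['felt'],.467,.015,.1,24),t.blob(F['felt'],.467,.015,.1,18))
go((467,15,60,-.8))
print(*bays(s,thr=150)[0],sep='\n')
save('pl3',(s,.467,.015,.04,50),(t,.467,.015,.04,35))"
```

```text
t 5.27 at [462.5  11.   74.3] yaw -1.09 open 47.7 F [ 0.2  0.2 -1. ] tilt z [-0.002 -0.    -1.   ]
  (467, 15, 90, -0.8) -> [ 0.44 -0.41 -1.58] -0.29
(array([462.6,  79.8]), 'rectc', array([454.1,  55. ]), 'yaw', np.float64(158.7), np.float32(135.9), 'size', array([100., 122.])) (array([415.6,  31.5]), 'rectc', array([418.1,  28.6]), 'yaw', np.float64(79.7), np.float32(90.4), 'size', array([15., 33.]))
t 5.37 at [462.9  13.8  74.6] yaw -0.92 open 47.9 F [ 0.2  1.  -0.9] tilt z [-0.001  0.001 -1.   ]
  (467, 15, 60, -0.8) -> [ 0.41 -0.13  1.46] -0.12
(array([264.8,  79.2]), 82.8, array([48., 99.]))
(array([572.3,  96.2]), -1.1, array([43., 82.]))
```

View pics/pl3.png

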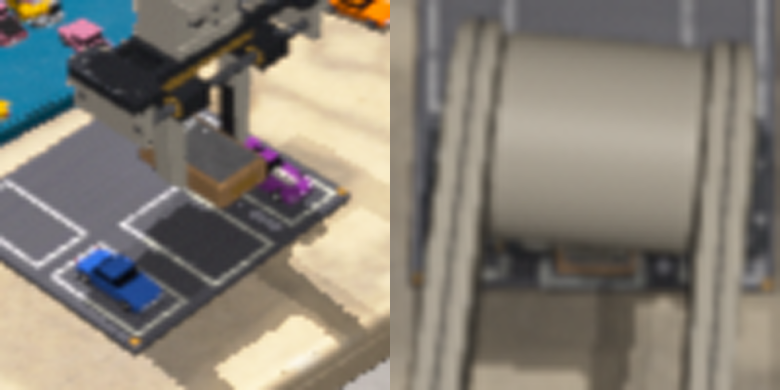

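The plinth hangs above its bay in the scene view, bay outline at (195,230) and plinth at (215,160). The top camera is blocked again. I'll lower it to the average estimate, release and measure; the residual then calibrates the cameras to the tool.

play_rows --targets '[0.4,-0.1,1.5,-0.1,0.4,-0.1,3.0,-0.1,0.4,-0.1,4.5,-0.1,0.4,-0.1,5,-0.1,0.4,-0.1,5.0,-0.1,0.4,-0.1,5.0,-0.1]'

```text
t: 5.87
tool_pos: [0.4671, 0.0156, 0.0251]
orientation: [-3.141, 0.018, 0.001]
force: [-0.0, -0.8, -1.7]
opening: 0.0477
gripper_force: 25.0
```

```bash
python3 -c "
from h import *
go((467.2,15,13.5,-.8))"
```

```text
t 5.87 at [467.1  15.6  25.1] yaw -0.64 open 47.7 F [-0.  -0.8 -1.7] tilt z [-0.001  0.    -1.   ]
  (467.2, 15, 13.5, -0.8) -> [0.01 0.06 1.16] 0.16
```

play_rows --targets '[0,0.05,0.6,0.1,0,0.05,1.15,0.1,0,0.05,1.15,0.1,0,0.05,1.15,0.1]'

```text
t: 6.2
tool_pos: [0.4673, 0.014, 0.0135]
orientation: [-3.141, 0.023, 0.0]
force: [0.2, -0.2, -1.3]
opening: 0.0477
gripper_force: 25.0
```

play_rows --targets '[0,0,0,0,0,0,0,0,0,0,0,0,0,0,0,0,0,0,-3,0,0,0,-7,0,0,0,-9,0,0,0,-9,0]' --grip 6.5

```text
t: 6.87
tool_pos: [0.4712, 0.0137, 0.1095]
orientation: [3.141, -0.023, 0.015]
force: [-0.5, -0.0, -0.2]
opening: 0.0648
gripper_force: 0.0
```

```bash
python3 -c "
from h import *
go((441,-263,100,25.6))"
```

```text
t 6.87 at [471.2  13.7 109.5] yaw -0.84 open 64.8 F [-0.5 -0.  -0.2] tilt z [ 0.009 -0.001 -1.   ]
  (441, -263, 100, 25.6) -> [-2.63 27.71  0.94] -26.44
```

play_rows --targets '[-2.6,27.6,0.8,-26.4,-2.6,27.6,0.8,-26.4,-2.6,27.6,0.8,-26.4,-2.6,27.6,0.8,-26.4,-2.6,27.6,0.8,-26.4,-2.6,27.6,0.8,-26.4,-2.6,27.6,0.8,-26.4,-2.6,27.6,0.8,-26.4]'

```text
t: 7.53
tool_pos: [0.4359, -0.2667, 0.095]
orientation: [3.063, 0.689, -0.001]
force: [0.4, -0.4, -0.2]
opening: 0.0651
gripper_force: 0.0
```

```bash
python3 -c "
from h import *
go((441,-263,100,25.6))
s=Cam('scene');t=Cam('top')
print(s.blob(F['felt'],.467,.015,.03,24),t.blob(F['felt'],.467,.015,.03,15))
print(*bays(s,thr=150)[0],sep='\n');print(*bays(t,thr=112)[0],sep='\n')
save('pl4',(s,.467,.015,.02,32),(t,.467,.015,.02,20))"
```

```text
t 7.53 at [ 435.9 -266.7   95. ] yaw 25.37 open 65.1 F [ 0.4 -0.4 -0.2] tilt z [-0.    -0.002 -1.   ]
  (441, -263, 100, 25.6) -> [ 0.62 -0.11 -0.5 ] -0.23
(array([481.6,  12.6]), 'rectc', array([477.5,  11.5]), 'yaw', np.float64(135.4), np.float32(132.5), 'size', array([144., 209.])) (array([471.8,  18.8]), 'rectc', array([471.7,  18.9]), 'yaw', np.float64(11.4), np.float32(90.5), 'size', array([103., 103.]))
(array([264.7,  79.3]), 82.7, array([48., 98.]))
(array([467.9,  97.3]), -1.0, array([55., 96.]))
(array([467.3,  17.5]), -0.3, array([ 67., 103.]))
(array([466.3, -62.4]), -0.1, array([55., 96.]))
(array([572.2,  96.3]), -1.1, array([44., 83.]))
(array([570.4, -64.2]), 0.1, array([45., 85.]))
(array([465.4, -67.1]), -1.4, array([40., 80.]))
(array([466.9,  93.4]), 1.6, array([42., 78.]))
(array([465.9,  12.6]), -2.2, array([53., 90.]))
(array([569. , -68.4]), 0.9, array([38., 78.]))
(array([572.9,  92.4]), -2.5, array([41., 84.]))
(array([637.5,  86. ]), -82.0, array([40., 90.]))
```

View pics/pl4.png

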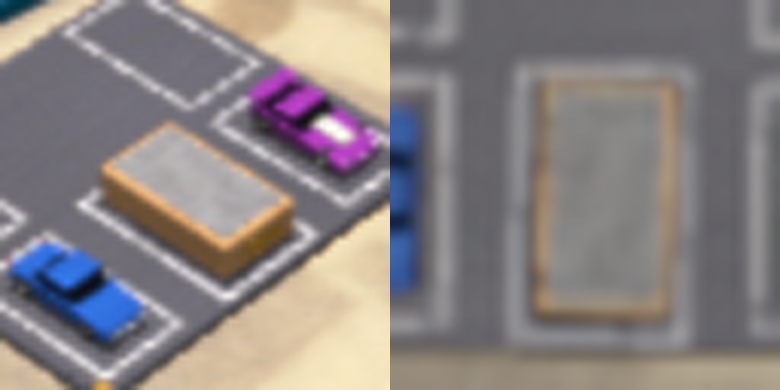

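```bash
python3 -c "
from h import *
s=Cam('scene');t=Cam('top')
w=hue(3,28,55,60)
for c,hw in((s,20),(t,13)):
    print(c.n,c.blob(w,.467,.014,.03,hw)); 
f=lambda h:(h[...,2]>118)&(h[...,1]<60)
g=lambda h:((h[...,2]>105)&(h[...,1]<22))
# felt only: scene, small crop, brightness
c,u0,v0,k=s.crop(.467,.014,.03,20);h=cv2.cvtColor(c,cv2.COLOR_RGB2HSV);print('centre hsv s',h[120,120]);c2,*_=t.crop(.467,.014,.03,12);h2=cv2.cvtColor(c2,cv2.COLOR_RGB2HSV);print(h2[72,72],h2[72,::12].tolist())
# felt via flood fill
for c,hw in((s,20),(t,13)):
    im,u0,v0,k=c.crop(.467,.014,.03,hw);h=cv2.cvtColor(im,cv2.COLOR_RGB2HSV).astype(int);n=im.shape[0]//2
    m=(~w(h)&(h[...,2]>h[n-10:n+10,n-10:n+10,2].mean()-25)).astype(np.uint8);_,lab=cv2.connectedComponents(cv2.erode(m,np.ones((5,5))),connectivity=4)
    mm=cv2.dilate((lab==lab[n,n]).astype(np.uint8),np.ones((5,5)));q=max(cv2.findContours(mm,0,1)[0],key=cv2.contourArea)[:,0]
    P=c.plane((q+.5)/k-.5+[u0,v0],.03)*1e3;print(c.n,cv2.minAreaRect(P.astype(np.float32)),P.mean(0))
"
```

```text
scene (array([449.1,  34.7]), 'rectc', array([460.1,  24. ]), 'yaw', np.float64(10.5), np.float32(178.9), 'size', array([ 63., 100.]))
top (array([455.3,  27.5]), 'rectc', array([467.6,  13.2]), 'yaw', np.float64(18.0), np.float32(0.6), 'size', array([47., 81.]))
centre hsv s [173   6 181]
[ 15   4 130] [[126, 12, 104], [128, 10, 103], [135, 4, 119], [165, 8, 125], [15, 72, 155], [10, 6, 133], [15, 4, 130], [10, 6, 136], [0, 4, 133], [0, 0, 130], [17, 62, 164], [9, 12, 143]]
scene ((469.6326904296875, 14.602476119995117), (40.88632583618164, 77.3377914428711), 88.34043884277344) [469.85126612  14.66953206]
top ((471.67645263671875, 18.89971351623535), (89.13340759277344, 89.1523666381836), 0.43784940242767334) [470.28364134  30.23429354]
```

```bash
python3 -c "
from h import *
s=Cam('scene');t=Cam('top')
for vt in(135,145,155):
  f=lambda h:(h[...,2]>vt)&(h[...,1]<35)
  im,u0,v0,k=s.crop(.467,.014,.03,20);h=cv2.cvtColor(im,cv2.COLOR_RGB2HSV).astype(int);n=im.shape[0]//2
  m=f(h).astype(np.uint8);_,lab=cv2.connectedComponents(cv2.erode(m,np.ones((5,5))),connectivity=4)
  mm=cv2.dilate((lab==lab[n,n]).astype(np.uint8),np.ones((5,5)));q=max(cv2.findContours(mm,0,1)[0],key=cv2.contourArea)[:,0]
  P=s.plane((q+.5)/k-.5+[u0,v0],.03)*1e3;print(cv2.minAreaRect(P.astype(np.float32)))
for th in (108,112,116,120):
  print(th,[b for b in bays(t,thr=th)[0] if abs(b[0][1]-13)<15 and b[0][0]<520])
  print('   wood',t.blob(hue(3,28,th-65,60),.467,.014,.03,13)[2:])
# plinth bottom corners vs outline corners from picture pl4 (scene crop hw32)
u,v=s.pix([.467,.015,.02])[0];u0,v0=int(u-32),int(v-32)
for nm,p in dict(plN=(222,278),olN=(230,299),plR=(292,235),olR=(314,233),plL=(104,183),olL=(80,204)).items():
  print(nm,np.round(s.plane((np.array(p)+.5)*64/390-.5+[u0,v0],.008)*1e3,1))
c,*_=s.crop(.467,.015,.02,24);cv2.imwrite('pics/pl5.png',cv2.resize(c,(590,590))[...,::-1])
"
```

```text
((468.6648254394531, 15.468648910522461), (37.741886138916016, 73.87530517578125), 88.72582244873047)
((468.6648254394531, 15.468648910522461), (37.741886138916016, 73.87530517578125), 88.72582244873047)
((468.6648254394531, 15.468648910522461), (37.741886138916016, 73.87530517578125), 88.72582244873047)
108 [(array([466.2,  12.4]), -2.0, array([52., 89.]))]
   wood (array([467.6,  11.8]), 'yaw', np.float64(177.6), np.float32(178.2), 'size', array([51., 83.]))
112 [(array([465.9,  12.7]), -2.1, array([53., 90.]))]
   wood (array([467.6,  11.8]), 'yaw', np.float64(170.2), np.float32(178.3), 'size', array([51., 83.]))
116 [(array([466.1,  14.3]), 0.6, array([53., 91.]))]
   wood (array([467.4,  11.9]), 'yaw', np.float64(164.9), np.float32(178.2), 'size', array([50., 82.]))
120 [(array([465.8,  14.9]), 1.7, array([53., 92.]))]
   wood (array([467.6,  13.2]), 'yaw', np.float64(18.7), np.float32(0.6), 'size', array([47., 81.]))
plN [[430.3  38.9]]
olN [[417.9  46.7]]
plR [[426.4  -4.7]]
olR [[419.7 -12.7]]
plL [[517.9  28.6]]
olL [[515.7  47.1]]
```

View pics/pl5.png

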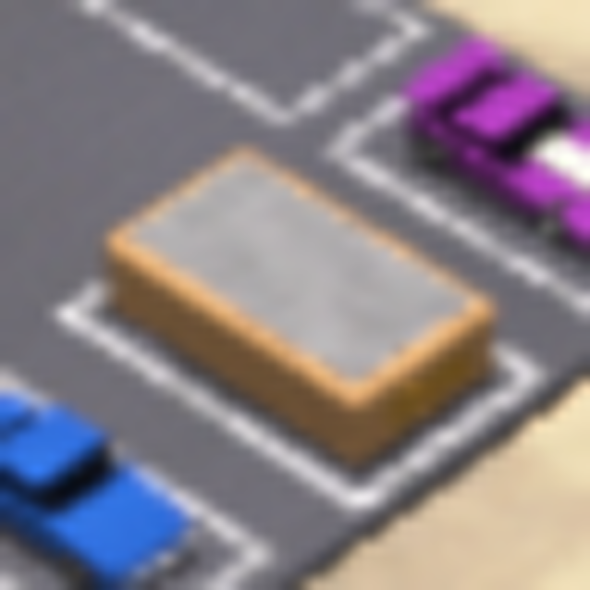

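The view shows the plinth slightly right and back of centre in its bay, by about (+1.2, -1.5) mm in both cameras. I'll regrip and slide it by that much.

```bash
python3 -c "
from h import *
go((467.3,14,100,-.8))"
```

```text
t 7.83 at [ 437.4 -260.    95.1] yaw 25.65 open 65.0 F [-0.8  0.6  0.3] tilt z [-0.001  0.001 -1.   ]
  (467.3, 14, 100, -0.8) -> [ 14.55 -23.4   -0.46] 26.45
```

play_rows --targets '[14.5,-23.4,-0.4,26.4,14.5,-23.4,-0.4,26.4,14.5,-23.4,-0.4,26.4,14.5,-23.4,-0.4,26.4,14.5,-23.4,-0.4,26.4,14.5,-23.4,-0.4,26.4,14.5,-23.4,-0.4,26.4,14.5,-23.4,-0.4,26.4]'

```text
t: 8.5
tool_pos: [0.4668, 0.0202, 0.0999]
orientation: [-3.139, 0.01, -0.001]
force: [0.6, 0.4, 0.3]
opening: 0.065
gripper_force: 0.0
```

play_rows --targets '[0,0,0,0,0,0,0,0]'

```text
t: 8.67
tool_pos: [0.4668, 0.0129, 0.0995]
orientation: [3.141, -0.018, -0.0]
force: [0.0, -0.7, 0.3]
opening: 0.0652
gripper_force: 0.0
```

```bash
python3 -c "
from h import *
go((467.3,14,13.5,-.8))"
```

```text
t 8.67 at [466.8  12.9  99.5] yaw -0.65 open 65.2 F [ 0.  -0.7  0.3] tilt z [-0. -0. -1.]
  (467.3, 14, 13.5, -0.8) -> [ 0.05 -0.11  8.6 ] 0.15
```

play_rows --targets '[0,-0.1,3,0.1,0,-0.1,6,0.1,0,-0.1,8,0.1,0,-0.1,8.6,0.1,0,-0.1,8.6,0.1,0,-0.1,8.6,0.1]'

```text
t: 9.17
tool_pos: [0.4674, 0.0122, 0.0142]
orientation: [3.141, -0.028, 0.0]
force: [0.3, -0.3, 0.1]
opening: 0.065
gripper_force: 0.0
```

play_rows --targets '[0,0,0,0,0,0,0,0,0,0,0,0,0,0,0,0,0,0,0,0]' --grip 4.0 --grip_force 15

```text
t: 9.58
tool_pos: [0.4683, 0.0129, 0.0149]
orientation: [3.141, -0.025, 0.004]
force: [-0.4, -0.0, 7.0]
opening: 0.0479
gripper_force: 15.0
```

```bash
python3 -c "
from h import *
go((466.1,15.5,13.5,-.8))"
```

```text
t 9.58 at [468.3  12.9  14.9] yaw -0.92 open 47.9 F [-0.4 -0.   7. ] tilt z [ 0.002 -0.    -1.   ]
  (466.1, 15.5, 13.5, -0.8) -> [-0.23 -0.25  0.14] -0.12
```

play_rows --targets '[-0.1,-0.2,-0.2,0,-0.15,-0.25,-0.2,0,-0.15,-0.25,-0.2,0,-0.15,-0.25,-0.2,0,-0.15,-0.25,-0.2,0]'

```text
t: 10.0
tool_pos: [0.4654, 0.0157, 0.0153]
orientation: [-3.141, 0.025, 0.001]
force: [1.1, 0.3, -0.9]
opening: 0.0482
gripper_force: 15.0
```

```bash
python3 -c "
from h import *
go((466.1,15.5,13.5,-.8))"
```

```text
t 10.0 at [465.4  15.7  15.3] yaw -0.92 open 48.2 F [ 1.1  0.3 -0.9] tilt z [-0.  0. -1.]
  (466.1, 15.5, 13.5, -0.8) -> [0.07 0.02 0.18] -0.12
```

play_rows --targets '[0.1,0,0.1,0,0.1,0,0.1,0,0.1,0,0.1,0]'

```text
t: 10.25
tool_pos: [0.4667, 0.0156, 0.0148]
orientation: [-3.141, 0.026, 0.001]
force: [-3.0, 0.0, 4.7]
opening: 0.0477
gripper_force: 15.0
```

play_rows --targets '[0,0,0,0,0,0,0,0,0,0,0,0,0,0,0,0,0,0,-3,0,0,0,-7,0,0,0,-9,0,0,0,-9,0]' --grip 6.5

```text
t: 10.92
tool_pos: [0.4705, 0.0153, 0.1103]
orientation: [3.141, -0.025, 0.014]
force: [-0.1, 0.3, 1.1]
opening: 0.0648
gripper_force: 0.0
```

```bash
python3 -c "
from h import *
go((440.5,-264,100,25.6))"
```

```text
t 10.92 at [470.5  15.3 110.3] yaw -0.93 open 64.8 F [-0.1  0.3  1.1] tilt z [ 0.009 -0.001 -1.   ]
  (440.5, -264, 100, 25.6) -> [-2.56 27.98  1.02] -26.53
```

play_rows --targets '[-2.5,27.8,0.8,-26.5,-2.5,27.8,0.8,-26.5,-2.5,27.8,0.8,-26.5,-2.5,27.8,0.8,-26.5,-2.5,27.8,0.8,-26.5,-2.5,27.8,0.8,-26.5,-2.5,27.8,0.8,-26.5,-2.5,27.8,0.8,-26.5]'

```text
t: 11.58
tool_pos: [0.4358, -0.2668, 0.0958]
orientation: [3.063, 0.69, -0.001]
force: [0.7, -1.4, -0.8]
opening: 0.0653
gripper_force: 0.0
```

```bash
cat >> h.py <<'E'
def felt(s,x=.467,y=.014,z=.03,hw=20):
  f=lambda h:(h[...,2]>145)&(h[...,1]<35)
  im,u0,v0,k=s.crop(x,y,z,hw);h=cv2.cvtColor(im,cv2.COLOR_RGB2HSV).astype(int);n=im.shape[0]//2
  m=f(h).astype(np.uint8);_,lab=cv2.connectedComponents(cv2.erode(m,np.ones((5,5))),connectivity=4)
  mm=cv2.dilate((lab==lab[n,n]).astype(np.uint8),np.ones((5,5)));q=max(cv2.findContours(mm,0,1)[0],key=cv2.contourArea)[:,0]
  return cv2.minAreaRect((s.plane((q+.5)/k-.5+[u0,v0],z)*1e3).astype(np.float32))
E
python3 -c "
from h import *
s=Cam('scene');t=Cam('top')
print(felt(s));print('wood top',t.blob(hue(3,28,50,60),.467,.014,.03,13)[2:],'bay',[b for b in bays(s,thr=150)[0] if abs(b[0][1]-16)<9])
go((440.5,-264,100,25.6),(440.5,-264,4,25.6))
"
```

```text
((466.75469970703125, 17.115793228149414), (37.587974548339844, 73.44782257080078), 89.28240966796875)
wood top (array([467.4,  12.5]), 'yaw', np.float64(15.2), np.float32(179.6), 'size', array([49., 81.])) bay [(array([467.3,  17.6]), -0.2, array([ 67., 103.]))]
t 11.68 at [ 436.2 -263.9   95.6] yaw 25.34 open 65.0 F [ 0.3 -0.  -0.1] tilt z [-0.001  0.    -1.   ]
  (440.5, -264, 100, 25.6) -> [ 0.39  0.19 -0.44] -0.26
  (440.5, -264, 4, 25.6) -> [0.39 0.2  9.16] -0.26
```

The plinth is now within about 0.6 mm of the bay centre. On to the lorry.

play_rows --targets '[0.4,0.2,3,-0.2,0.4,0.2,6,-0.2,0.4,0.2,6,-0.2,0.4,0.2,6,-0.2,0.4,0.2,6,-0.2]'

```text
t: 12.1
tool_pos: [0.4421, -0.2612, 0.0375]
orientation: [-3.062, -0.702, -0.0]
force: [0.2, -0.5, 0.2]
opening: 0.065
gripper_force: 0.0
```

```bash
python3 -c "
from h import *
go((440.6,-263.5,4,25.6))"
```

```text
t 12.1 at [ 442.1 -261.2   37.5] yaw 25.83 open 65.0 F [ 0.2 -0.5  0.2] tilt z [ 0.  0. -1.]
  (440.6, -263.5, 4, 25.6) -> [-0.23  0.14  3.34] 0.23
```

play_rows --targets '[-0.2,0.1,1.8,0.2,-0.2,0.1,3.3,0.2,-0.2,0.1,3.3,0.2,-0.2,0.1,3.3,0.2,-0.2,0.1,3.3,0.2,-0.2,0.1,3.3,0.2]'

```text
t: 12.6
tool_pos: [0.4415, -0.2645, 0.0055]
orientation: [3.062, 0.695, 0.003]
force: [0.2, 1.1, -0.0]
opening: 0.0649
gripper_force: 0.0
```

```bash
python3 -c "
from h import *
go((440.6,-263.5,4,25.6))"
```

```text
t 12.6 at [ 441.5 -264.5    5.5] yaw 25.58 open 64.9 F [ 0.2  1.1 -0. ] tilt z [ 0.002 -0.002 -1.   ]
  (440.6, -263.5, 4, 25.6) -> [-0.04 -0.13  0.15] -0.02
```

play_rows --targets '[0,0,0,0,0,0,0,0,0,0,0,0,0,0,0,0,0,0,0,0,0,0,0,0,0,0,0,0,0,0,0,0]' --grip 2.0 --grip_force 12

```text
t: 13.27
tool_pos: [0.4402, -0.2638, 0.0036]
orientation: [-3.064, -0.695, 0.0]
force: [-0.7, 0.4, 0.4]
opening: 0.03
gripper_force: 11.8
```

```bash
python3 -c "
from h import *
go((440.6,-263.5,4,25.6))"
```

```text
t 13.27 at [ 440.2 -263.8    3.6] yaw 25.57 open 30.0 F [-0.7  0.4  0.4] tilt z [-0.  0. -1.]
  (440.6, -263.5, 4, 25.6) -> [ 0.05 -0.01 -0.04] -0.03
```

play_rows --targets '[0,0,-1,0,0,0,-3,0,0,0,-6,0,0,0,-9,0,0,0,-9,0]'

```text
t: 13.68
tool_pos: [0.4437, -0.2664, 0.101]
orientation: [3.056, 0.694, 0.01]
force: [1.0, -0.3, 0.5]
opening: 0.0296
gripper_force: 11.8
```

```bash
python3 -c "
from h import *
go((466,15.6,95,-.8))"
```

```text
t 13.68 at [ 443.7 -266.4  101. ] yaw 25.57 open 29.6 F [ 1.  -0.3  0.5] tilt z [ 0.008 -0.006 -1.   ]
  (466, 15.6, 95, -0.8) -> [ 14.18 -24.48   0.45] 26.37
```

play_rows --targets '[2,-3.5,0,6,4,-7,0,12,6.2,-10.5,0,18,8.3,-14,0,24,10.3,-17.5,0,26.4,12.3,-21,0,26.4,14,-24.4,0,26.4,14,-24.4,0,26.4]'

```text
t: 14.35
tool_pos: [0.461, 0.0227, 0.094]
orientation: [-3.139, 0.015, -0.001]
force: [-0.6, -0.6, 0.3]
opening: 0.03
gripper_force: 11.8
```

play_rows --targets '[0,0,1,0,0,0,2,0,0,0,2,0,0,0,2,0]'

```text
t: 14.68
tool_pos: [0.46, 0.0154, 0.0721]
orientation: [3.141, -0.026, -0.005]
force: [-0.4, 0.1, -0.1]
opening: 0.0297
gripper_force: 11.8
```

```bash
python3 -c "
from h import *
go((466.2,15.6,34.5,-.8))"
```

```text
t 14.68 at [460.   15.4  72.1] yaw -0.95 open 29.7 F [-0.4  0.1 -0.1] tilt z [-0.003 -0.    -1.   ]
  (466.2, 15.6, 34.5, -0.8) -> [ 0.63 -0.03  3.76] -0.15
```

play_rows --targets '[0.5,0,1,-0.1,0.6,0,2,-0.1,0.6,0,2.7,-0.1,0.6,0,2.7,-0.1,0.6,0,2.7,-0.1,0.6,0,2.7,-0.1]'

```text
t: 15.18
tool_pos: [0.4672, 0.0164, 0.0467]
orientation: [-3.142, 0.021, 0.0]
force: [0.7, -0.3, -0.3]
opening: 0.0299
gripper_force: 11.8
```

```bash
python3 -c "
from h import *
go((466.2,15.6,34.5,-.8))"
```

```text
t 15.18 at [467.2  16.4  46.7] yaw -0.75 open 29.9 F [ 0.7 -0.3 -0.3] tilt z [-0.  0. -1.]
  (466.2, 15.6, 34.5, -0.8) -> [-0.1   0.08  1.22] 0.05
```

play_rows --targets '[-0.1,0.05,0.6,0,-0.1,0.05,1.1,0,-0.1,0.05,1.2,0,-0.1,0.05,1.2,0,-0.1,0.05,1.2,0]'

```text
t: 15.6
tool_pos: [0.4661, 0.0162, 0.0345]
orientation: [-3.142, 0.02, 0.0]
force: [0.2, -0.0, -0.7]
opening: 0.0295
gripper_force: 11.8
```

```bash
python3 -c "
from h import *
go((466.2,15.6,33.6,-.8))"
```

```text
t 15.6 at [466.1  16.2  34.5] yaw -0.73 open 29.5 F [ 0.2 -0.  -0.7] tilt z [-0.  0. -1.]
  (466.2, 15.6, 33.6, -0.8) -> [0.01 0.06 0.09] 0.07
```

play_rows --targets '[0,0.05,0.06,0,0,0.05,0.06,0,0,0.05,0.06,0]'

```text
t: 15.85
tool_pos: [0.4664, 0.0156, 0.0341]
orientation: [3.142, -0.02, 0.0]
force: [0.0, -0.7, -0.1]
opening: 0.0296
gripper_force: 11.8
```

play_rows --targets '[0,0,0,0,0,0,0,0,0,0,0,0,0,0,0,0,0,0,-3,0,0,0,-6,0,0,0,-8,0,0,0,-8,0]' --grip 5.5

```text
t: 16.52
tool_pos: [0.4696, 0.0154, 0.1192]
orientation: [3.141, -0.02, 0.013]
force: [-0.6, 0.1, 0.2]
opening: 0.055
gripper_force: 0.0
```

```bash
python3 -c "
from h import *
go((583.7,313,100,25.0))"
```

```text
t 16.52 at [469.6  15.4 119.2] yaw -0.73 open 55.0 F [-0.6  0.1  0.2] tilt z [ 0.008 -0.001 -1.   ]
  (583.7, 313, 100, 25.0) -> [ 11.02 -29.91   1.99] -25.73
```

play_rows --targets '[11,-29.8,1,-25.7,11,-29.8,1,-25.7,11,-29.8,1,-25.7,11,-29.8,1,-25.7,11,-29.8,1,-25.7,11,-29.8,1,-25.7,11,-29.8,1,-25.7,11,-29.8,1,-25.7]'

```text
t: 17.18
tool_pos: [0.5801, 0.3159, 0.1027]
orientation: [-3.066, -0.681, 0.001]
force: [0.9, 0.1, 0.0]
opening: 0.0549
gripper_force: 0.0
```

play_rows --targets '[0,0,1.5,0,0,0,1.5,0,0,0,1.5,0]'

```text
t: 17.43
tool_pos: [0.5784, 0.3116, 0.0867]
orientation: [3.066, 0.68, -0.007]
force: [0.8, -0.8, 0.5]
opening: 0.055
gripper_force: 0.0
```

```bash
python3 -c "
from h import *
s=Cam('scene');t=Cam('top')
go((584,313.4,100,25.2),(584,313.4,5,25.2))
save('g1',(s,.467,.015,.02,26),(s,.584,.313,.04,40))
W=lambda h:((h[...,2]>150)&(h[...,1]<22))|((h[...,0]>150)&(h[...,1]>45))
print('lorry top',t.blob(lambda h:((h[...,2]>150)&(h[...,1]<25))|((h[...,0]>150)&(h[...,1]>45)),.467,.015,.045,13))
"
```

```text
t 17.53 at [579.7 311.2  88.7] yaw 24.92 open 55.1 F [-0.6 -0.4 -0.5] tilt z [-0.001 -0.001 -1.   ]
  (584, 313.4, 100, 25.2) -> [ 0.48 -0.01 -1.13] -0.28
  (584, 313.4, 5, 25.2) -> [ 0.49 -0.02  8.37] -0.28
lorry top (array([468.1,  13.2]), 'rectc', array([467.,  13.]), 'yaw', np.float64(2.6), np.float32(3.4), 'size', array([32., 67.]))
```

View pics/g1.png

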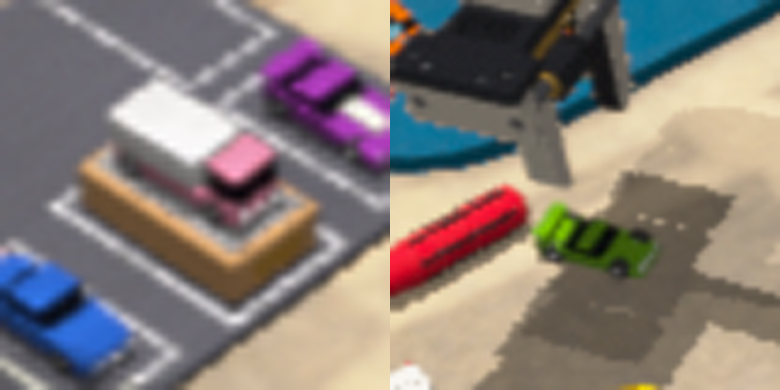

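The lorry sits centred on the plinth with its nose the right way. The green car at (595,240) has its tail near the red handle, which is clear of where the fingers go.

play_rows --targets '[0.5,0,3,-0.3,0.5,0,5,-0.3,0.5,0,5,-0.3,0.5,0,5,-0.3,0.5,0,5,-0.3]'

```text
t: 17.95
tool_pos: [0.5854, 0.314, 0.0408]
orientation: [-3.065, -0.686, -0.003]
force: [0.8, 0.3, 0.2]
opening: 0.0551
gripper_force: 0.0
```

```bash
python3 -c "
from h import *
go((584,313.4,4.5,25.2))"
```

```text
t 17.95 at [585.4 314.   40.8] yaw 25.22 open 55.1 F [0.8 0.3 0.2] tilt z [ 0.002  0.001 -1.   ]
  (584, 313.4, 4.5, 25.2) -> [-0.16 -0.    3.63] 0.02
```

play_rows --targets '[-0.1,0,1.8,0,-0.15,0,3.2,0,-0.15,0,3.6,0,-0.15,0,3.6,0,-0.15,0,3.6,0,-0.15,0,3.6,0]'

```text
t: 18.45
tool_pos: [0.5838, 0.314, 0.004]
orientation: [-3.065, -0.687, -0.002]
force: [0.6, 0.1, 0.1]
opening: 0.055
gripper_force: 0.0
```

play_rows --targets '[0,0,0,0,0,0,0,0,0,0,0,0,0,0,0,0,0,0,0,0,0,0,0,0,0,0,0,0,0,0,0,0]' --grip 2.0 --grip_force 12

```text
t: 19.12
tool_pos: [0.5834, 0.3138, 0.0033]
orientation: [-3.065, -0.687, -0.001]
force: [0.0, -0.6, 3.1]
opening: 0.0295
gripper_force: 12.0
```

```bash
python3 -c "
from h import *
go((584,313.4,4.5,25.2))
s=Cam('scene');save('g2',(s,.584,.313,.01,24))"
```

```text
t 19.12 at [583.4 313.8   3.3] yaw 25.27 open 29.5 F [ 0.  -0.6  3.1] tilt z [ 0.  0. -1.]
  (584, 313.4, 4.5, 25.2) -> [ 0.04  0.06 -0.12] 0.07
```

View pics/g2.png

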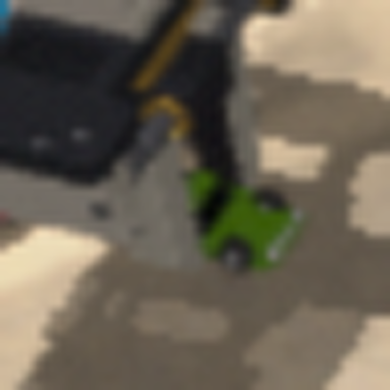

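The fingers grip the green car across its middle. Lifting.

play_rows --targets '[0,0,-1,0,0,0,-3,0,0,0,-5,0,0,0,-7,0,0,0,-7,0]'

```text
t: 19.58
tool_pos: [0.5861, 0.315, 0.0788]
orientation: [-3.064, -0.687, -0.012]
force: [0.6, 0.3, 0.5]
opening: 0.0297
gripper_force: 12.0
```

```bash
python3 -c "
from h import *
go((570.6,94.9,70,-.8))"
```

```text
t 19.58 at [586.1 315.   78.8] yaw 25.27 open 29.7 F [0.6 0.3 0.5] tilt z [ 0.007  0.003 -1.   ]
  (570.6, 94.9, 70, -0.8) -> [-10.81  19.24   0.8 ] 26.07
```

play_rows --targets '[-2,3.5,0,6,-4,7,0,12,-6,10.5,0,18,-8,14,0,24,-10,17.5,0,26,-10.8,19.2,0,26,-10.8,19.2,0,26,-10.8,19.2,0,26]'

```text
t: 20.25
tool_pos: [0.5672, 0.0929, 0.0726]
orientation: [-3.141, 0.024, 0.001]
force: [0.9, 0.9, -0.8]
opening: 0.0298
gripper_force: 12.0
```

```bash
python3 -c "
from h import *
go((570.6,94.9,25,-.8))"
```

```text
t 20.25 at [567.2  92.9  72.6] yaw -0.87 open 29.8 F [ 0.9  0.9 -0.8] tilt z [-0.001  0.    -1.   ]
  (570.6, 94.9, 25, -0.8) -> [ 0.33 -0.2   4.76] -0.07
```

play_rows --targets '[0.3,-0.1,2,0,0.3,-0.1,3.5,0,0.3,-0.1,4.7,0,0.3,-0.1,4.7,0,0.3,-0.1,4.7,0,0.3,-0.1,4.7,0]'

```text
t: 20.75
tool_pos: [0.5709, 0.0956, 0.0266]
orientation: [-3.141, 0.019, -0.001]
force: [-0.5, -0.3, -0.4]
opening: 0.0296
gripper_force: 12.0
```

```bash
python3 -c "
from h import *
go((570.6,94.9,12,-.8))"
```

```text
t 20.75 at [570.9  95.6  26.6] yaw -0.68 open 29.6 F [-0.5 -0.3 -0.4] tilt z [ 0.001  0.    -1.   ]
  (570.6, 94.9, 12, -0.8) -> [-0.03  0.07  1.46] 0.12
```

play_rows --targets '[0,0.05,0.8,0.1,0,0.05,1.4,0.1,0,0.05,1.45,0.1,0,0.05,1.45,0.1,0,0.05,1.45,0.1]'

```text
t: 21.17
tool_pos: [0.5703, 0.0943, 0.0114]
orientation: [3.141, -0.023, -0.001]
force: [0.1, 0.7, -1.1]
opening: 0.0296
gripper_force: 12.0
```

play_rows --targets '[0,0,0,0,0,0,0,0,0,0,0,0,0,0,0,0,0,0,-3,0,0,0,-6,0,0,0,-9,0,0,0,-9,0]' --grip 5.5

```text
t: 21.83
tool_pos: [0.5749, 0.0948, 0.1089]
orientation: [-3.141, 0.023, -0.016]
force: [1.0, 0.4, 0.2]
opening: 0.0551
gripper_force: 0.0
```

```bash
python3 -c "
from h import *
go((563,-286.5,95,8.5))"
```

```text
t 21.83 at [574.9  94.8 108.9] yaw -0.83 open 55.1 F [1.  0.4 0.2] tilt z [ 0.01   0.001 -1.   ]
  (563, -286.5, 95, 8.5) -> [-0.65 38.14  1.35] -9.33
```

play_rows --targets '[-0.8,38,0.8,-9.3,-0.8,38,0.8,-9.3,-0.8,38,0.8,-9.3,-0.8,38,0.8,-9.3,-0.8,38,0.8,-9.3,-0.8,38,0.8,-9.3,-0.8,38,0.8,-9.3,-0.8,38,0.8,-9.3]'

```text
t: 22.5
tool_pos: [0.5584, -0.2377, 0.0946]
orientation: [3.133, 0.232, 0.001]
force: [0.4, 0.5, -0.7]
opening: 0.0549
gripper_force: 0.0
```

play_rows --targets '[0,5,0,0,0,5,0,0,0,5,0,0,0,5,0,0]'

```text
t: 22.83
tool_pos: [0.5659, -0.2849, 0.0941]
orientation: [-3.132, -0.23, 0.001]
force: [-0.4, 0.1, -0.2]
opening: 0.0552
gripper_force: 0.0
```

```bash
python3 -c "
from h import *
go((563,-286.5,40,8.5))
s=Cam('scene');t=Cam('top')
print(s.blob(F['green'],.571,.095,.018,18),t.blob(F['green'],.571,.095,.018,13))
print('blue',s.blob(F['blue'],.467,.095,.018,18),t.blob(F['blue'],.467,.095,.018,13))
print(*bays(s,thr=150)[0],sep='\n')
save('g3',(s,.55,.08,.018,30),(t,.54,.07,.018,22))"
```

```text
t 22.83 at [ 565.9 -284.9   94.1] yaw 8.39 open 55.2 F [-0.4  0.1 -0.2] tilt z [-0.     0.001 -1.   ]
  (563, -286.5, 40, 8.5) -> [-0.31  0.12  5.41] -0.11
(array([574.4,  97.3]), 'rectc', array([572. ,  98.2]), 'yaw', np.float64(171.2), np.float32(171.1), 'size', array([33., 82.])) (array([571.2,  91.5]), 'rectc', array([570.9,  91.5]), 'yaw', np.float64(179.1), np.float32(179.0), 'size', array([25., 62.]))
blue (array([467. ,  96.9]), 'rectc', array([466.3,  95.5]), 'yaw', np.float64(174.8), np.float32(179.2), 'size', array([37., 69.])) (array([466.4,  91.7]), 'rectc', array([466.4,  91.7]), 'yaw', np.float64(179.6), np.float32(179.5), 'size', array([26., 65.]))
(array([264.5,  79.3]), 82.7, array([48., 98.]))
(array([467.9,  97.3]), -1.1, array([55., 95.]))
(array([467.3,  17.6]), -0.2, array([ 66., 102.]))
(array([486.5,  -0.8]), -0.8, array([39., 80.]))
(array([573.7,  96.2]), -0.6, array([54., 98.]))
(array([570.3, -64.4]), 0.0, array([45., 85.]))
```

View pics/g3.png

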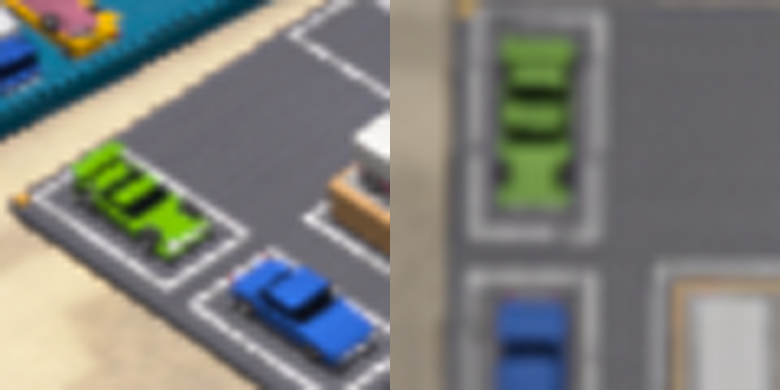

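The green car is centred in its outline, with car and bay columns both at 538 in the top view. Now the orange car.

play_rows --targets '[-0.3,0.1,3,0,-0.3,0.1,5.4,0,-0.3,0.1,5.4,0,-0.3,0.1,5.4,0,-0.3,0.1,5.4,0]'

```text
t: 23.35
tool_pos: [0.5642, -0.2857, 0.0419]
orientation: [3.132, 0.234, 0.001]
force: [0.6, -0.5, 0.6]
opening: 0.0552
gripper_force: 0.0
```

```bash
python3 -c "
from h import *
go((563,-286.2,4.5,8.5))"
```

```text
t 23.35 at [ 564.2 -285.7   41.9] yaw 8.55 open 55.2 F [ 0.6 -0.5  0.6] tilt z [ 0.001 -0.    -1.   ]
  (563, -286.2, 4.5, 8.5) -> [-0.12  0.03  3.74] 0.05
```

play_rows --targets '[-0.1,0,1.8,0,-0.1,0,3.2,0,-0.1,0,3.7,0,-0.1,0,3.7,0,-0.1,0,3.7,0,-0.1,0,3.7,0]'

```text
t: 23.85
tool_pos: [0.5629, -0.287, 0.0045]
orientation: [3.132, 0.232, 0.001]
force: [-0.8, -0.9, 0.9]
opening: 0.0549
gripper_force: 0.0
```

play_rows --targets '[0,0,0,0,0,0,0,0,0,0,0,0,0,0,0,0,0,0,0,0,0,0,0,0,0,0,0,0,0,0,0,0]' --grip 2.0 --grip_force 12

```text
t: 24.52
tool_pos: [0.5625, -0.2868, 0.0038]
orientation: [3.133, 0.232, 0.0]
force: [-1.4, -0.3, 3.1]
opening: 0.0305
gripper_force: 12.0
```

```bash
python3 -c "
from h import *
go((563,-286.2,4.5,8.5))"
```

```text
t 24.52 at [ 562.5 -286.8    3.8] yaw 8.47 open 30.5 F [-1.4 -0.3  3.1] tilt z [ 0. -0. -1.]
  (563, -286.2, 4.5, 8.5) -> [ 0.06 -0.05 -0.07] -0.03
```

play_rows --targets '[0,0,-1,0,0,0,-3,0,0,0,-5,0,0,0,-7,0,0,0,-7,0]'

```text
t: 24.93
tool_pos: [0.565, -0.2883, 0.0791]
orientation: [3.129, 0.232, 0.009]
force: [1.1, 0.2, 0.4]
opening: 0.0305
gripper_force: 12.0
```

```bash
python3 -c "
from h import *
go((568.6,-65.6,72,-.8))"
```

```text
t 24.93 at [ 565.  -288.3   79.1] yaw 8.47 open 30.5 F [1.1 0.2 0.4] tilt z [ 0.006 -0.004 -1.   ]
  (568.6, -65.6, 72, -0.8) -> [  3.63 -21.97   0.63] 9.27
```

play_rows --targets '[0.6,-3.7,0,3,1.2,-7.4,0,6,1.8,-11,0,9.2,2.4,-14.7,0,9.2,3,-18.4,0,9.2,3.5,-21.9,0,9.2,3.5,-21.9,0,9.2,3.5,-21.9,0,9.2]'

```text
t: 25.6
tool_pos: [0.5643, -0.063, 0.073]
orientation: [-3.141, 0.015, 0.001]
force: [0.4, -0.3, -0.3]
opening: 0.03
gripper_force: 12.0
```

```bash
python3 -c "
from h import *
go((568.6,-65.6,25,-.8))"
```

```text
t 25.6 at [564.3 -63.   73. ] yaw -0.53 open 30.0 F [ 0.4 -0.3 -0.3] tilt z [-0.001  0.    -1.   ]
  (568.6, -65.6, 25, -0.8) -> [0.44 0.26 4.8 ] 0.27
```

play_rows --targets '[0.3,0.1,2,0.2,0.35,0.15,3.5,0.2,0.4,0.15,4.7,0.2,0.4,0.15,4.7,0.2,0.4,0.15,4.7,0.2,0.4,0.15,4.7,0.2]'

```text
t: 26.1
tool_pos: [0.569, -0.0672, 0.0271]
orientation: [3.141, -0.027, 0.001]
force: [-0.3, -0.3, -0.3]
opening: 0.0304
gripper_force: 12.0
```

```bash
python3 -c "
from h import *
go((568.6,-65.6,12.3,-.8))"
```

```text
t 26.1 at [569.  -67.2  27.1] yaw -0.98 open 30.4 F [-0.3 -0.3 -0.3] tilt z [ 0. -0. -1.]
  (568.6, -65.6, 12.3, -0.8) -> [-0.04 -0.16  1.48] -0.18
```

play_rows --targets '[0,-0.15,0.8,-0.1,0,-0.15,1.4,-0.1,0,-0.15,1.45,-0.1,0,-0.15,1.45,-0.1,0,-0.15,1.45,-0.1]'

```text
t: 26.52
tool_pos: [0.5685, -0.0649, 0.0119]
orientation: [-3.141, 0.023, 0.001]
force: [-0.5, -0.1, -0.1]
opening: 0.0306
gripper_force: 12.0
```

play_rows --targets '[0,0,0,0,0,0,0,0,0,0,0,0,0,0,0,0,0,0,-3,0,0,0,-6,0,0,0,-9,0,0,0,-9,0]' --grip 5.5

```text
t: 27.18
tool_pos: [0.573, -0.0658, 0.1095]
orientation: [3.139, -0.023, 0.016]
force: [0.6, 0.1, 0.6]
opening: 0.0549
gripper_force: 0.0
```

play_rows --targets '[0,30,0,0,0,30,0,0,0,30,0,0,0,30,0,0,0,30,0,0,0,30,0,0,0,30,0,0,0,30,0,0]'

```text
t: 27.85
tool_pos: [0.563, -0.3715, 0.102]
orientation: [3.139, -0.03, 0.001]
force: [0.4, -0.4, -0.9]
opening: 0.055
gripper_force: 0.0
```

```bash
python3 -c "
from h import *
go()
s=Cam('scene');t=Cam('top')
for n,p in dict(green=(.571,.095),orange=(.57,-.066),blue=(.467,.095),purple=(.466,-.066)).items(): print(n,s.blob(F[n],*p,.018,18),t.blob(F[n],*p,.018,13))
save('end',(s,.52,.016,.018,58),(t,.52,.016,.018,38))"
```

```text
t 27.85 at [ 563.  -371.5  102. ] yaw -1.08 open 55.0 F [ 0.4 -0.4 -0.9] tilt z [ 0.    -0.003 -1.   ]
green (array([574.4,  97.3]), 'rectc', array([572. ,  98.2]), 'yaw', np.float64(171.2), np.float32(171.1), 'size', array([33., 82.])) (array([571.3,  91.5]), 'rectc', array([571. ,  91.4]), 'yaw', np.float64(179.1), np.float32(179.5), 'size', array([25., 62.]))
orange (array([570.7, -62.5]), 'rectc', array([571.7, -63.8]), 'yaw', np.float64(171.6), np.float32(179.2), 'size', array([41., 74.])) (array([570.7, -67.3]), 'rectc', array([570.5, -67.6]), 'yaw', np.float64(178.8), np.float32(0.2), 'size', array([29., 62.]))
blue (array([467. ,  96.9]), 'rectc', array([466.1,  95.7]), 'yaw', np.float64(174.7), np.float32(178.0), 'size', array([37., 69.])) (array([466.4,  91.8]), 'rectc', array([466.4,  91.7]), 'yaw', np.float64(179.5), np.float32(0.0), 'size', array([27., 65.]))
purple (array([468.5, -63.7]), 'rectc', array([468.4, -62.8]), 'yaw', np.float64(169.0), np.float32(170.9), 'size', array([38., 82.])) (array([465.8, -68.3]), 'rectc', array([466.1, -68.2]), 'yaw', np.float64(178.5), np.float32(178.4), 'size', array([29., 64.]))
```

View pics/end.png

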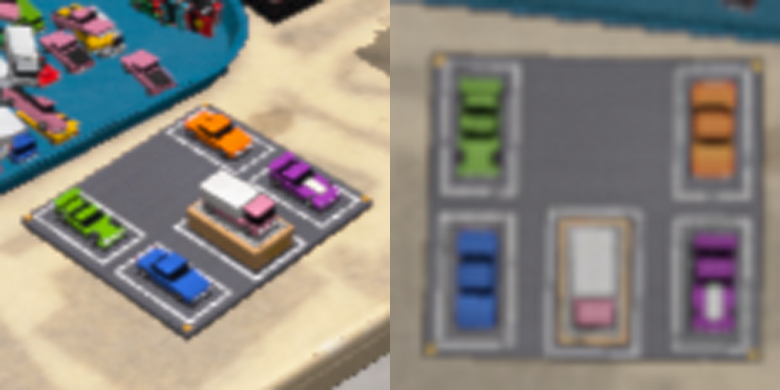

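All five bays are filled and centred, with every nose facing the robot: green top left, orange top right, and the lorry on the plinth in the middle. Handing in.

```bash
python3 -c "
from plant import workorder
print(workorder.close_job())"
```

```text
the job is handed in; nothing more can be done
None
```

The job is handed in after about 28 s of robot time: the plinth, lorry, green car and orange car were placed in that order, all noses pointing the same way as the parked cars, and the final pictures show each centred in its outline to about 2 mm.

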